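# Find the key that unlocks the sample box

## Robot

A 7-joint arm with a two-finger parallel gripper is mounted at the origin on the work surface. World frame = base frame: x ahead of the robot, y to its left, z up, the work surface at z = 0. Lengths are in m, angles in rad, forces in N, time in s.
With the tool pointing down it reaches from about 0.425 to 0.925 m from the base axis. Payload 6.8 kg.
Tool frame: the origin (TCP) lies at the very end of the fingers, on their centre line; the grasp point (between the pads) lies 19 mm behind it (r.tcp_to_grasp is the distance from the TCP to the grasp point, in m); z points along the fingers, y is the line along which they close (so a half turn about z gives the same grasp; the last joint's range is limited). The gripper opens to 85 mm and grips with 20 to 120 N. Pads are 22 mm wide; open, the fingers measure 114 mm over their backs; the gripper's body (76 mm by 85 mm) begins 54 mm behind the grasp point. The pads swing forward as they close: fully open they stand 13 mm farther back than shut.
Start: joints at [1.023, 0.477, 0.022, 1.555, -0.011, 1.109, -0.083], TCP at [0.287, -0.611, 0.231] pointing down, gripper open.
Joint ranges: [-2.96, 2.96], [-0.34, 2.1], [-1.41, 1.46], [0.24, 2.44], [-1.37, 4.51], [0.17, 1.92], [-2.96, 2.96]. Speed limits (rad/s): [2.39, 2.39, 3.14, 3.14, 3.14, 3.14, 3.14].

## Interface

Orientations are given as a rotation vector (axis times angle).
In Python, from bench import r gives the robot as it stands.
- The arm moves only by the tool step_arm, never from a script. Its argument "moves" is a list of rows, each a list of 7 numbers: the shift along the tool's x, y, z in mm, then the turn, a rotation vector about the tool's x, y, z in rad, then the finger opening in mm, from 0 to 85.4. A call has 1 to 8 rows; each row is the pose to reach, as a shift and turn from the pose commanded when the call began, along the tool's axes at that moment; what a row does not reach only later rows make up. A row lasts 1/10 s, in which the tool goes at most 50 mm and 8.59 degrees, less where a joint would pass 70% of its speed; a pose out of reach is approached as far as the arm can. A call with a gripper value outside its range is refused whole. The fingers move at their own pace and stop on an object; "grip_force" is the grip in N (left out, the last holds). Time passes only in rows, so rows that repeat a pose let the fingers close. It gives the time, the measured TCP pose, the force, the opening and the grip force at its end, in the units of the state.
- r.get_obs(): the state, without advancing time (a new reading comes with each control period).
- r.grab_frame(name): name is "scene" or "top" or "wrist"; returns a dict with "image" (400x640x3 uint8, red, green, blue), "depth" (400x640 float32, m along the optical axis (not along the pixel's ray), 0 where there is no reading), "mtx" (3x3 intrinsics, pixels), "rvec" (rotation vector, rad) and "tvec" (3), from world to camera coordinates, as OpenCV has them. Camera axes: x right, y down, z forward; pixel columns grow to the right and rows downward; lengths in m; the calibration is good to about 2 mm. A picture is of the moment at which its call begins.
- r.hand_in(): hands the job in; it is judged then, once.
The state is a dict: "clock": time; "joints": joint angles; "qvel": joint speeds; "tau": joint torques, N m; "tcp_pos": TCP position; "orientation": TCP orientation; "contact_force": force on the tool from outside, world axes, zero at the start; "moment": the same for the moment, N m; "grip_width": finger opening in m; "gripper_force": force on a finger pad.
Only numpy, scipy, OpenCV 4.12 (cv2) and the standard library are available. Lean on these libraries where they do the work, as an engineer would, in place of code of your own. Each camera call takes 0.05 s, during which the arm holds its last target. There are 200 camera calls.

## Task

Try the two keys from the orange stand in the lock of the white sample box until one goes fully home, then turn that key a quarter turn counter-clockwise (seen from above) as far as it goes, so that the red latch arm swings off the blue lid. Take the key out and stand it grip up in the yellow cup, and leave the key that does not fit lying in a slot of the orange stand (once the latch is open, do not touch that other key or mix the two up). Do not disturb the tip box, carton or bottle.

Things in the scene. Friction and masses are not known exactly. Their poses are not given: they have to be found in the camera images.
- box: White sample box with blue lid, fixed to the bench: 200 (x) by 140 (y) mm, top at 80 mm. Origin under its centre. The lock lies 35 mm from the centre towards its -x side, the lid on its +x side. The lock plug is a 52 mm square steel block that stands 10 mm above the box top.
- lock (a point): Centre of the plug's top face, 90 mm above the bench, lock axis vertical; axes as the box. Keyway: a 22 mm square hole over 64 mm deep, crossed in its top 8 mm by a slot 40 x 12 mm for the key's wings. A fitting key goes down until its origin is at this point, and stands there when released. A wrong key is stopped 11 mm higher, wings above the plug, and cannot turn it.
- latch (a joint): Rotation of plug and red latch arm (reaching 25 to 69 mm from the axis, level with the plug's top), rad, counter-clockwise from above. Starts locked at 0 to 0.2 (arm over the lid); end stop 1.6 (arm along the lock's y). The slot lies along the lock's y axis turned by this angle. About 0.12 N m to turn, stays where left; the key has about 0.12 rad of play each way.
- key_1: Loose blue key, 134 mm long, about 120 g. Origin on its axis at the underside of the plastic grip; z points to the grip's end, y along the wings. Grip 18 (x) by 24 (y) mm, z = 0 to 70 mm. Steel wings 36 mm across (y), 8 thick (x), z = -8 to 0. Stem 18 mm across to z = -50, then the tip to -64. Starts lying in the stand at 45 degrees, grip high. Half a turn about z makes no difference.
- key_2: Loose green key, 134 mm long, about 120 g. Origin on its axis at the underside of the plastic grip; z points to the grip's end, y along the wings. Grip 18 (x) by 24 (y) mm, z = 0 to 70 mm. Steel wings 36 mm across (y), 8 thick (x), z = -8 to 0. Stem 18 mm across to z = -50, then the tip to -64. Starts lying in the stand at 45 degrees, grip high. Half a turn about z makes no difference.
- key_1_tip (a point): Tip end of the blue key, on its axis, 64 mm below its origin. This tip is a solid round pin, 8 mm across. Which key fits changes from run to run and cannot be seen from outside: try them.
- key_2_tip (a point): Tip end of the green key, on its axis, 64 mm below its origin. This tip is hollow, four thin prongs round a 9.6 mm gap. Which key fits changes from run to run and cannot be seen from outside: try them.
- stand: Orange stand fixed to the bench, 105 (x) by 150 (y) mm, origin under its centre. Two slots at y = +40 and -40 mm, 46 mm wide, fins 10 mm high, sloping up at 45 degrees along its +x. A key at rest has its tip on the low front ledge, origin at x = 0, z = 66 mm in the stand's frame, its z axis along (1,0,1), y along the stand's y; the grip beyond 25 mm from the key's origin overhangs freely.
- cup: Yellow round cup fixed to the bench on an 85 mm square steel foot: inside 56 mm wide, rim 85 mm high, inner floor 5 mm high. Origin at the centre of its underside. A key let down tip first stands or leans in it with its grip above the rim.
- tip_box: Purple pipette-tip box with clear lid, 85 x 120 x 57 mm, loose; leave alone. Origin under its centre.
- carton: White and orange carton, 82 x 102 x 80 mm, loose; leave alone. Origin under its centre.
- reagent: Amber bottle with blue cap, 64 mm across, 90 mm high, loose; leave alone. Origin under its centre.
Mind the look-alikes: they are no part of the job. What is shaped like the stand but green is not meant.

How it is judged:
On the way, in this order (a step that is already met when the one before it is completed fails the run):
1. a key is fully home in the lock while the latch is still locked (value of joint latch below 0.5 rad and (((distance between key_1 and lock below 0.008 m and angle between key_1's own z axis and vertical below 0.15 rad) and (x of key_2 in the frame of stand between -0.025 and 0.025 m and y of key_2 in the frame of stand between -0.075 and 0.075 m and z of key_2 in the frame of stand between 0.045 and 0.085 m and angle between key_2's own z axis and vertical between 0.5 and 1.1 rad)) or ((distance between key_2 and lock below 0.008 m and angle between key_2's own z axis and vertical below 0.15 rad) and (x of key_1 in the frame of stand between -0.025 and 0.025 m and y of key_1 in the frame of stand between -0.075 and 0.075 m and z of key_1 in the frame of stand between 0.045 and 0.085 m and angle between key_1's own z axis and vertical between 0.5 and 1.1 rad)))), for 0.1 s.
2. with that key home the latch is turned to its open end, the other key lying in the stand (value of joint latch above 1.4 rad and (((distance between key_1 and lock below 0.008 m and angle between key_1's own z axis and vertical below 0.15 rad) and (x of key_2 in the frame of stand between -0.025 and 0.025 m and y of key_2 in the frame of stand between -0.075 and 0.075 m and z of key_2 in the frame of stand between 0.045 and 0.085 m and angle between key_2's own z axis and vertical between 0.5 and 1.1 rad)) or ((distance between key_2 and lock below 0.008 m and angle between key_2's own z axis and vertical below 0.15 rad) and (x of key_1 in the frame of stand between -0.025 and 0.025 m and y of key_1 in the frame of stand between -0.075 and 0.075 m and z of key_1 in the frame of stand between 0.045 and 0.085 m and angle between key_1's own z axis and vertical between 0.5 and 1.1 rad)))), for 0.1 s.
At the end, for the whole second after the job is handed in: Latch past 1.35 rad; the key that turned it stands in the yellow cup (tip within 30 mm of the axis and below 30 mm height, leaning under 0.6 rad); the other lies in the stand (origin within 25 mm in x, 20 mm in height of its rest, |y| under 75 mm in its frame, sloping 0.5 to 1.1 rad); both at rest (value of joint latch above 1.35 rad and (((horizontal distance between key_1_tip and cup below 0.03 m and height (world z) of key_1_tip below 0.03 m and angle between key_1's own z axis and vertical below 0.6 rad) and (x of key_2 in the frame of stand between -0.025 and 0.025 m and y of key_2 in the frame of stand between -0.075 and 0.075 m and z of key_2 in the frame of stand between 0.045 and 0.085 m and angle between key_2's own z axis and vertical between 0.5 and 1.1 rad)) or ((horizontal distance between key_2_tip and cup below 0.03 m and height (world z) of key_2_tip below 0.03 m and angle between key_2's own z axis and vertical below 0.6 rad) and (x of key_1 in the frame of stand between -0.025 and 0.025 m and y of key_1 in the frame of stand between -0.075 and 0.075 m and z of key_1 in the frame of stand between 0.045 and 0.085 m and angle between key_1's own z axis and vertical between 0.5 and 1.1 rad))) and linear speed of each of key_1, key_2 below 0.03 m/s); the robot touches nothing.
It fails at once if after the latch is opened the other key is taken from the stand, or the good key is put back there (value of joint latch above 1.35 rad and (((x of key_1 in the frame of stand between -0.025 and 0.025 m and y of key_1 in the frame of stand between -0.075 and 0.075 m and z of key_1 in the frame of stand between 0.045 and 0.085 m and angle between key_1's own z axis and vertical between 0.5 and 1.1 rad) and (x of key_2 in the frame of stand between -0.025 and 0.025 m and y of key_2 in the frame of stand between -0.075 and 0.075 m and z of key_2 in the frame of stand between 0.045 and 0.085 m and angle between key_2's own z axis and vertical between 0.5 and 1.1 rad)) or (not (x of key_1 in the frame of stand between -0.025 and 0.025 m and y of key_1 in the frame of stand between -0.075 and 0.075 m and z of key_1 in the frame of stand between 0.045 and 0.085 m and angle between key_1's own z axis and vertical between 0.5 and 1.1 rad) and not (x of key_2 in the frame of stand between -0.025 and 0.025 m and y of key_2 in the frame of stand between -0.075 and 0.075 m and z of key_2 in the frame of stand between 0.045 and 0.085 m and angle between key_2's own z axis and vertical between 0.5 and 1.1 rad)))).
It fails at once if a bystander (tip box, carton, bottle) is pushed more than 30 mm (distance of any of tip_box, carton, reagent from where it was at the start of the episode above 0.03 m).
It fails at once if the bottle is tipped (angle between reagent's own z axis and vertical above 0.5 rad).
It also fails if it takes over 72 s, if anything falls off the work surface, if the arm or the gripper's body presses on something with over 40 N, if the wrist force passes 120 N, or if a joint passes its speed limit or range.

## Working session

There is one attempt and no reset: what is moved stays moved. The work goes in short steps, Python scripts to look and compute and a tool call to move; the robot and the scene stay as the last step left them, time stands still between calls to the robot, and variables do not carry over. Pictures are saved under pics/ and viewed, at most 10 in all, crops included, and the job is handed in when it is done.

Besides the shell and the picture viewer there is one more tool, called after "Request:" by a JSON object that holds its "api" and its "payload". step_arm: Moves the arm, as the interface text tells. Its arguments: {"type":"object","properties":{"moves":{"type":"array","items":{"type":"array","items":{"type":"number"}}},"grip_force":{"type":"number"}},"required":["moves"]}

```bash
mkdir -p pics; ls
cat > h.py <<'E'
import numpy as np,cv2
from scipy.spatial.transform import Rotation as R
from bench import r
def grab(n):
    f=r.grab_frame(n); f['R']=cv2.Rodrigues(np.array(f['rvec'],float))[0]; f['t']=np.array(f['tvec'],float).ravel(); return f
def ray(f,u,v):
    d=f['R'].T@np.linalg.inv(f['mtx'])@np.array([u,v,1.]); return -f['R'].T@f['t'],d
def onz(f,u,v,z):
    c,d=ray(f,u,v); return c+d*(z-c[2])/d[2]
def pts(f):
    v,u=np.mgrid[:400,:640]; Z=f['depth']
    p=np.stack([u,v,np.ones_like(u)],-1)@np.linalg.inv(f['mtx']).T*Z[...,None]
    return (p-f['t'])@f['R']
def save(f,n): cv2.imwrite('pics/'+n,f['image'][...,::-1])
def pose():
    o=r.get_obs(); return np.array(o['tcp_pos']),R.from_rotvec(o['orientation'])
def rel(pos,rot):
    p,q=pose(); print('shift mm',np.round(q.inv().apply(np.array(pos)-p)*1000,1),'turn',np.round((q.inv()*rot).as_rotvec(),3))
E
python3 - <<'E'
from h import *
for n in('scene','top'):
    f=grab(n); save(f,n+'0.png'); print(n,-f['R'].T@f['t'],f['R'][2])
o=r.get_obs(); print(o)
E
```

```text
pics
scene [ 1.212493   -0.14839727  1.15570906] [-0.4905345   0.11791187 -0.8634076 ]
top [0.51038609 0.01458973 0.96756014] [ 0.06855224  0.00642198 -0.99762686]
{'clock': 0.1, 'joints': array([ 1.02290438,  0.47770279,  0.02236838,  1.55634376, -0.01147867,
        1.10931323, -0.0830714 ]), 'qvel': array([ 0.00049677, -0.00173187, -0.00079127, -0.00429096,  0.00086049,
       -0.00146069, -0.00018316]), 'tau': array([ 3.98160701e-03, -5.97762680e+01,  1.61330000e+00, -2.81956261e+01,
        1.27834693e-02,  5.00359369e-03, -4.02187493e-05]), 'tcp_pos': array([ 0.28712519, -0.61029932,  0.230437  ]), 'orientation': array([-3.06440899e+00, -6.84983557e-01,  7.87792363e-04]), 'contact_force': array([-0.07280208, -0.04766123,  0.20450538]), 'moment': array([ 0.0547656 ,  0.00963219, -0.0052072 ]), 'gripper_force': 0.0, 'grip_width': 0.08514589268504703}
```

View pics/top0.png

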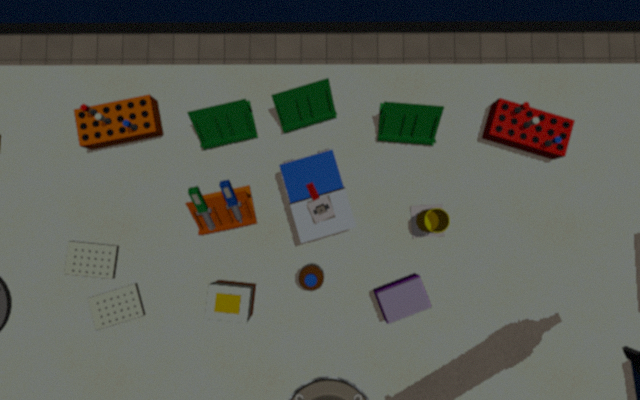

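View pics/scene0.png

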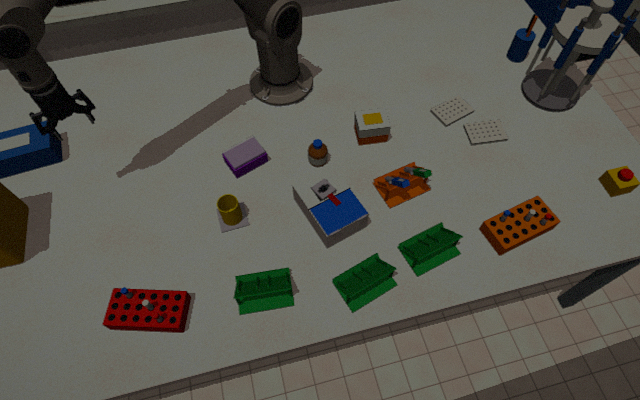

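The top view shows these possible matches:
- **Stand:** the orange tray at (222,210) carries the green key (~(202,205)) and blue key (~(232,200)), so it is the stand. The orange block at (118,122) is a tube rack, and the green trays at (224,122), (304,105) and (410,122) are look-alikes.
- **Box:** at (318,195), with the lid at the top (+x).
- **Cup:** at (432,220).

I'll confirm with one enlarged crop and measure.

Run:
```python
from h import *
f=grab('top'); im=f['image']; P=pts(f)
hsv=cv2.cvtColor(im,cv2.COLOR_RGB2HSV)
c=im[140:260,170:470]; c=np.clip(c.astype(float)*1.6,0,255).astype(np.uint8)
cv2.imwrite('pics/crop1.png',cv2.resize(c,None,fx=2.6,fy=2.6,interpolation=cv2.INTER_CUBIC)[...,::-1])
def m(lo,hi,x0,x1,y0,y1):
    k=cv2.inRange(hsv,lo,hi); z=np.zeros_like(k); z[y0:y1,x0:x1]=k[y0:y1,x0:x1]; return z>0
def rep(n,k,zlo=-1,zhi=9):
    p=P[k&(f['depth']>0)]; p=p[(p[:,2]>zlo)&(p[:,2]<zhi)]
    rc=cv2.minAreaRect(p[:,:2].astype(np.float32)*1000)
    print(n,len(p),'mean',p.mean(0).round(4),'z',np.percentile(p[:,2],[2,50,98]).round(3),'rect',np.round(rc[0],1),np.round(rc[1],1),round(rc[2],1))
    return p
rep('orange',m((3,120,60),(18,255,255),180,262,180,240))
rep('greenkey',m((45,80,30),(85,255,255),180,225,175,235))
rep('bluekey',m((100,80,30),(130,255,255),215,250,170,230))
rep('lid',m((100,120,50),(125,255,255),275,350,145,215),.07,.1)
rep('red',m((0,150,80),(3,255,255),290,330,170,210)|m((172,150,80),(180,255,255),290,330,170,210))
rep('yel',m((20,100,40),(35,255,255),405,460,200,245),.078,.1)
# box top and plug from depth
reg=np.zeros((400,640),bool); reg[140:250,270:360]=1
rep('boxtop',reg&(P[...,2]>.072)&(P[...,2]<.086))
rep('plug',reg&(P[...,2]>.0875)&(P[...,2]<.096))
reg[:]=0; reg[190:245,400:460]=1
rep('cuprim',reg&(P[...,2]>.075)&(P[...,2]<.1))
```

```text
orange 1656 mean [0.5456 0.2645 0.0375] z [0.003 0.032 0.077] rect [551.1 272.8] [103.2 150.1] 12.1
greenkey 201 mean [0.5716 0.3132 0.1001] z [0.076 0.102 0.122] rect [571.5 315.6] [58.5 23.5] 11.1
bluekey 209 mean [0.5865 0.2402 0.0996] z [0.074 0.099 0.122] rect [587.1 241.4] [59.6 22.6] 11.1
lid 2024 mean [0.6321 0.0434 0.0841] z [0.081 0.084 0.087] rect [630.5  43.4] [ 97.  133.3] 16.0
red 95 mean [0.5925 0.0397 0.0901] z [0.087 0.09  0.093] rect [593.  40.] [38.4 14.2] 26.2
yel 109 mean [ 0.5257 -0.2581  0.0836] z [0.079 0.084 0.088] rect [ 523.4 -260.1] [59.7 58.1] 88.9
boxtop 3873 mean [0.5844 0.0294 0.082 ] z [0.077 0.082 0.086] rect [584.8  30.3] [203.8 140.9] 16.2
plug 474 mean [0.5647 0.0261 0.0901] z [0.088 0.09  0.093] rect [596.6  29.4] [151.3 130. ] 19.5
cuprim 150 mean [ 0.524  -0.2609  0.0826] z [0.075 0.084 0.087] rect [ 522.3 -259.7] [60.5 60.4] 88.9
```

View pics/crop1.png

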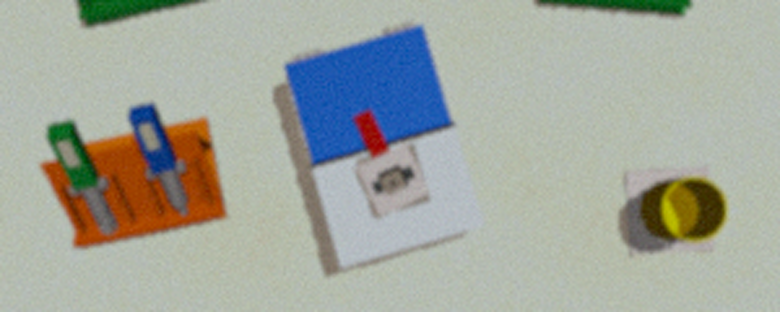

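The crop confirms the orange stand with the green key on the left and the blue key on the right, the box lock at about (392,180) in the crop, and the cup at about (692,208). I'll try blue first, approaching along the key's axis.

```bash
cat >> h.py <<'E'
def tool(origin,yaw,tilt,d):
    "tool pose for a key at origin (m), yaw, tilt from vertical (deg); TCP at d (m) along key z"
    K=R.from_euler('ZY',[yaw,tilt],degrees=True).as_matrix()
    return np.array(origin)+d*K[:,2], R.from_matrix(np.c_[K[:,0],-K[:,1],-K[:,2]])
BLUE=(.5590,.2355,.066); GREEN=(.5433,.3097,.066); LOCK=(.5512,.0205,.090); CUP=(.5225,-.260,0)
def st():
    o=r.get_obs(); print('clock',o['clock'],'tcp',np.round(o['tcp_pos'],4),'q',np.round(o['joints'],2),'F',np.round(o['contact_force'],1),'M',np.round(o['moment'],2),'w',o['grip_width'],o['gripper_force'])
E
python3 - <<'E'
from h import *
rel(*tool((.57,.1,.26),12,0,0)); rel(*tool(BLUE,12,45,.15)); rel(*tool(BLUE,12,45,.03))
E
```

```text
shift mm [ 558.4 -522.3  -28.8] turn [-0.001  0.     0.23 ]
shift mm [ 709.4 -625.3   59.3] turn [ 0.089 -0.782  0.219]
shift mm [ 626.8 -644.5  144.2] turn [ 0.089 -0.782  0.219]
```

Request:
{"api": "step_arm", "payload": {"moves": [[558,-522,-29,0,0,0.23,55],[558,-522,-29,0,0,0.23,55],[558,-522,-29,0,0,0.23,55],[558,-522,-29,0,0,0.23,55],[558,-522,-29,0,0,0.23,55],[558,-522,-29,0,0,0.23,55],[558,-522,-29,0,0,0.23,55],[558,-522,-29,0,0,0.23,55]], "grip_force": 60}}

```text
clock: 0.95
tcp_pos: [0.4355, -0.2375, 0.2466]
orientation: [3.124, 0.329, 0.0]
contact_force: [1.6, -0.3, 0.3]
grip_width: 0.055
gripper_force: 0.0
```

Run:
```python
from h import *
st();rel(*tool(BLUE,12,45,.15))
```

```text
clock 0.95 tcp [ 0.4355 -0.2375  0.2466] q [ 0.48  0.17 -0.12  1.95  0.02  1.02 -1.01] F [ 1.6 -0.3  0.3] M [-0.    0.   -0.05] w 0.054953382460246475 0.0
shift mm [ 325.3 -436.9   74.5] turn [ 0.    -0.785  0.   ]
```

Request:
{"api": "step_arm", "payload": {"moves": [[325,-437,10,0,-0.785,0,55],[325,-437,10,0,-0.785,0,55],[325,-437,10,0,-0.785,0,55],[325,-437,10,0,-0.785,0,55],[325,-437,10,0,-0.785,0,55],[325,-437,10,0,-0.785,0,55],[325,-437,10,0,-0.785,0,55],[325,-437,10,0,-0.785,0,55]]}}

```text
clock: 1.75
tcp_pos: [0.587, 0.1005, 0.2299]
orientation: [2.819, 0.293, -1.157]
contact_force: [1.3, -2.8, -1.0]
grip_width: 0.0546
gripper_force: 0.0
```

Run:
```python
from h import *
st();rel(*tool(BLUE,12,45,.15))
```

```text
clock 1.75 tcp [0.587  0.1005 0.2299] q [-0.36  0.82  0.2   1.2  -0.12  1.92 -1.52] F [ 1.3 -2.8 -1. ] M [ 0.08 -0.75  0.12] w 0.05462867417357373 0.0
shift mm [ 116.3 -138.1  -34. ] turn [ 0.    -0.006 -0.002]
```

Request:
{"api": "step_arm", "payload": {"moves": [[116,-138,-34,0,0,0,55],[116,-138,-34,0,0,0,55],[116,-138,-34,0,0,0,55],[116,-138,-34,0,0,0,55],[116,-138,-34,0,0,0,55],[116,-138,-34,0,0,0,55]]}}

```text
clock: 2.35
tcp_pos: [0.6754, 0.2618, 0.2037]
orientation: [2.942, 0.29, -0.899]
contact_force: [0.5, -5.9, -19.7]
grip_width: 0.0548
gripper_force: 0.0
```

Run:
```python
from h import *
st();rel(*tool(BLUE,12,45,.10));print(r.get_obs()['joints'])
f=grab('wrist');save(f,'w1.png')
```

```text
clock 2.35 tcp [0.6754 0.2618 0.2037] q [-0.26  0.99 -0.37  0.84  0.11  1.91 -1.92] F [  0.5  -5.9 -19.7] M [-0.16 -1.23  0.25] w 0.05480627260305951 0.0
shift mm [-3.   2.6 82.7] turn [-0.014 -0.193 -0.008]
[-0.2596694   0.98672169 -0.36652778  0.84296911  0.10629174  1.91139951
 -1.92451662]
```

View pics/w1.png

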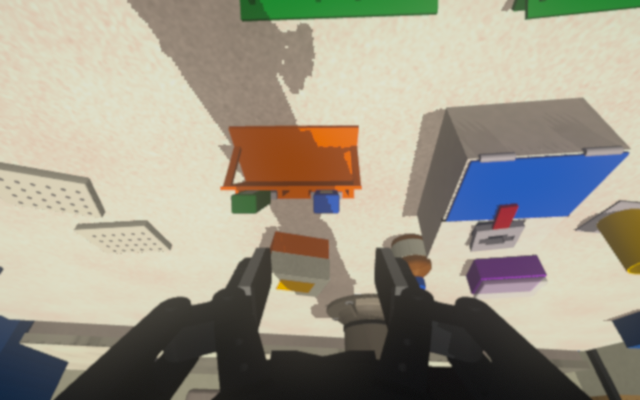

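The picture shows the stand at about (292,160), the blue grip end at (326,202) between the fingers and the green one at (250,202). The wrist limits the tilt this high up, so I'll go lower and check it again.

Request:
{"api": "step_arm", "payload": {"moves": [[-3,3,95,0,-0.19,0,55],[-3,3,95,0,-0.19,0,55],[-3,3,95,0,-0.19,0,55],[-3,3,95,0,-0.19,0,55],[-3,3,95,0,-0.19,0,55]]}}

```text
clock: 2.9
tcp_pos: [0.6309, 0.2634, 0.159]
orientation: [2.888, 0.319, -1.115]
contact_force: [0.2, -0.1, 0.1]
grip_width: 0.055
gripper_force: 0.0
```

Run:
```python
from h import *
st();rel(*tool(BLUE,12,45,.03));p,q=pose();print(q.as_matrix())
```

```text
clock 2.9 tcp [0.6309 0.2634 0.159 ] q [-0.33  1.01 -0.17  0.94 -0.07  1.9  -1.83] F [ 0.2 -0.1  0.1] M [ 0.14 -0.72 -0.04] w 0.05501689034967997 0.0
shift mm [ 6.8 16.  89.6] turn [-0.038 -0.053  0.026]
[[ 0.72238537  0.20066529 -0.66173471]
 [ 0.17950917 -0.97858012 -0.10078399]
 [-0.66778427 -0.04598256 -0.74293322]]
```

Request:
{"api": "step_arm", "payload": {"moves": [[6,16,30,-0.038,-0.053,0.026,55],[6,16,30,-0.038,-0.053,0.026,55],[6,16,30,-0.038,-0.053,0.026,55]]}}

```text
clock: 3.2
tcp_pos: [0.618, 0.2454, 0.1311]
orientation: [2.815, 0.295, -1.169]
contact_force: [0.1, 0.2, 0.2]
grip_width: 0.0553
gripper_force: 0.0
```

Run:
```python
from h import *
st();rel(*tool(BLUE,12,45,.03))
f=grab('wrist');save(f,'w2.png')
```

```text
clock 3.2 tcp [0.618  0.2454 0.1311] q [-0.34  1.04 -0.16  0.97 -0.05  1.9  -1.83] F [0.1 0.2 0.2] M [ 0.13 -0.72  0.  ] w 0.055317713754540435 0.0
shift mm [ 3.9 -2.5 58.3] turn [-0.001  0.002 -0.   ]
```

View pics/w2.png

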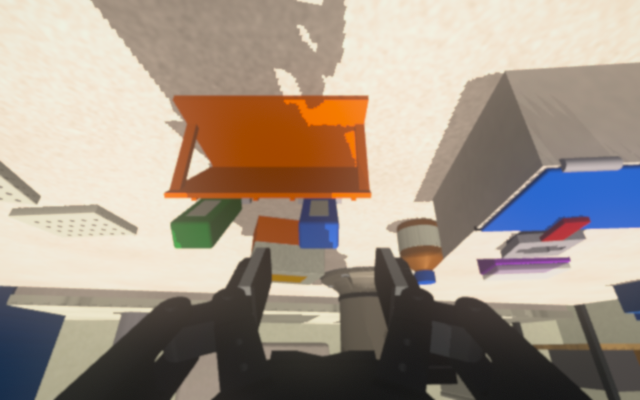

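The blue grip's end face at (319,236) is centred between the fingertips (~(256,265) and (386,265)), so I'll move in and close.

Request:
{"api": "step_arm", "payload": {"moves": [[4,-1,25,0,0,0,55],[4,-1,57,0,0,0,55],[4,-1,57,0,0,0,55],[4,-1,57,0,0,0,15],[4,-1,57,0,0,0,15],[4,-1,57,0,0,0,15],[4,-1,57,0,0,0,15],[4,-1,57,0,0,0,15]]}}

```text
clock: 4.05
tcp_pos: [0.582, 0.2387, 0.0883]
orientation: [2.815, 0.294, -1.166]
contact_force: [4.5, 1.1, 5.4]
grip_width: 0.0233
gripper_force: 58.9
```

Run:
```python
from h import *
st();rel(*tool(BLUE,12,45,.03))
f=grab('wrist');save(f,'w3.png')
```

```text
clock 4.05 tcp [0.582  0.2387 0.0883] q [-0.33  1.01 -0.16  1.13 -0.05  1.77 -1.83] F [4.5 1.1 5.4] M [ 0.18 -0.5  -0.1 ] w 0.02328484637828242 58.86343002319336
shift mm [-0.6 -1.7  2.2] turn [-0.     0.    -0.001]
```

Request:
{"api": "step_arm", "payload": {"moves": [[-25,0,-20,0,0,0,15],[-50,0,-45,0,0,0,15],[-70,0,-70,0,0.1,0,15],[-95,0,-95,0,0.25,0,15],[-105,0,-105,0,0.4,0,15],[-105,0,-105,0,0.55,0,15],[-105,0,-105,0,0.7,0,15],[-105,0,-105,0,0.785,0,15]]}}

```text
clock: 4.9
tcp_pos: [0.5803, 0.2386, 0.2373]
orientation: [3.124, 0.33, 0.005]
contact_force: [0.2, 0.6, -1.6]
grip_width: 0.0233
gripper_force: 58.8
```

Run:
```python
from h import *
st();rel(*tool(LOCK,25.5,0,.032+.064+.03))
```

```text
clock 4.9 tcp [0.5803 0.2386 0.2373] q [-0.35  0.4  -0.18  1.66  0.08  1.09 -1.92] F [ 0.2  0.6 -1.6] M [ 0.02  0.04 -0.02] w 0.02332312760367182 58.75075042247772
shift mm [-74.1 207.2  21.3] turn [ 0.001 -0.003 -0.235]
```

Request:
{"api": "step_arm", "payload": {"moves": [[-74,207,5,0,0,-0.235,15],[-74,207,5,0,0,-0.235,15],[-74,207,5,0,0,-0.235,15],[-74,207,5,0,0,-0.235,15],[-74,207,5,0,0,-0.235,15],[-74,207,12,0,0,-0.235,15],[-74,207,12,0,0,-0.235,15]]}}

```text
clock: 5.6
tcp_pos: [0.5511, 0.0204, 0.2233]
orientation: [3.063, 0.691, -0.009]
contact_force: [-0.4, 1.2, -1.6]
grip_width: 0.0233
gripper_force: 59.1
```

Run:
```python
from h import *
st();rel(*tool(LOCK,25.5,0,.032+.064+.03))
a=[]
for n,s in(('scene',(slice(100,260),slice(260,460))),('top',(slice(140,250),slice(260,380)))):
    f=grab(n); c=np.clip(f['image'][s]*1.6,0,255).astype(np.uint8); c=cv2.resize(c,(400,int(400*c.shape[0]/c.shape[1])),interpolation=cv2.INTER_CUBIC); a.append(cv2.copyMakeBorder(c,0,400-c.shape[0],0,0,cv2.BORDER_CONSTANT))
cv2.imwrite('pics/c2.png',np.hstack(a)[...,::-1])
```

```text
clock 5.6 tcp [0.5511 0.0204 0.2233] q [-0.02  0.29 -0.16  1.85  0.06  1.01 -1.33] F [-0.4  1.2 -1.6] M [ 0.05 -0.03 -0.02] w 0.02333636054168421 59.08466398715973
shift mm [ 0.2 -0.   7.3] turn [-0.     0.006 -0.001]
```

View pics/c2.png

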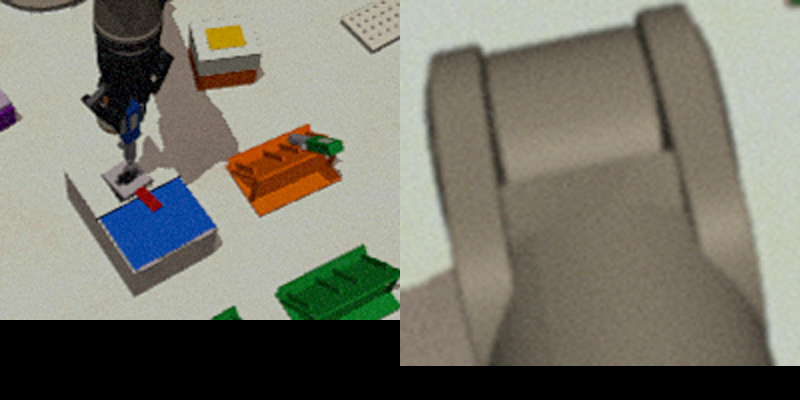

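The left half shows the blue key upright in the gripper above the keyway, tip at about (128,172), with the green key still in the stand at (318,146). The right half only shows the arm. I'll lower it gently.

Request:
{"api": "step_arm", "payload": {"moves": [[0,0,20,0,0,0,15],[0,0,32,0,0,0,15],[0,0,38,0,0,0,15],[0,0,44,0,0,0,15],[0,0,50,0,0,0,15]]}}

```text
clock: 6.2
tcp_pos: [0.5513, 0.0206, 0.1735]
orientation: [3.063, 0.693, -0.008]
contact_force: [-0.5, -0.5, -1.4]
grip_width: 0.023
gripper_force: 59.1
```

Run:
```python
from h import *
st();rel(*tool(LOCK,25.5,0,.032))
```

```text
clock 6.2 tcp [0.5513 0.0206 0.1735] q [-0.02  0.35 -0.16  1.9   0.07  0.9  -1.34] F [-0.5 -0.5 -1.4] M [-0.04  0.01  0.04] w 0.023018450013203302 59.067294001579285
shift mm [ 0.1  0.  51.5] turn [ 0.001  0.005 -0.   ]
```

Request:
{"api": "step_arm", "payload": {"moves": [[0,0,8,0,0,0,15],[0,0,16,0,0,0,15],[0,0,24,0,0,0,15],[0,0,32,0,0,0,15],[0,0,36,0,0,0,15]]}}

```text
clock: 6.7
tcp_pos: [0.5501, 0.02, 0.1364]
orientation: [3.063, 0.692, -0.011]
contact_force: [0.4, 0.3, -1.7]
grip_width: 0.0233
gripper_force: 59.3
```

Request:
{"api": "step_arm", "payload": {"moves": [[0,0,3,0,0,0,15],[0,0,5,0,0,0,15],[0,0,7,0,0,0,15],[0,0,7,0,0,0,15]]}}

```text
clock: 7.1
tcp_pos: [0.5508, 0.0201, 0.1305]
orientation: [3.063, 0.692, -0.009]
contact_force: [-0.9, -0.5, -1.2]
grip_width: 0.0232
gripper_force: 59.3
```

Request:
{"api": "step_arm", "payload": {"moves": [[0,0,3,0,0,0,15],[0,0,5,0,0,0,15],[0,0,7,0,0,0,15],[0,0,8,0,0,0,15],[0,0,8,0,0,0,15]]}}

```text
clock: 7.6
tcp_pos: [0.5529, 0.0204, 0.1283]
orientation: [3.062, 0.691, -0.001]
contact_force: [-13.0, -2.0, 41.7]
grip_width: 0.0232
gripper_force: 64.8
```

Run:
```python
from h import *
st();rel(*tool(LOCK,25.5,0,.032))
f=grab('scene'); c=np.clip(f['image'][150:240,280:400]*1.6,0,255).astype(np.uint8); cv2.imwrite('pics/c3.png',cv2.resize(c,None,fx=5,fy=5,interpolation=cv2.INTER_CUBIC)[...,::-1])
```

```text
clock 7.6 tcp [0.5529 0.0204 0.1283] q [-0.03  0.41 -0.16  1.93  0.09  0.81 -1.36] F [-13.   -2.   41.7] M [-0.16  3.17 -0.03] w 0.02321884548549574 64.77354168891907
shift mm [-1.5 -0.8  6.3] turn [ 0.002  0.001 -0.001]
```

View pics/c3.png

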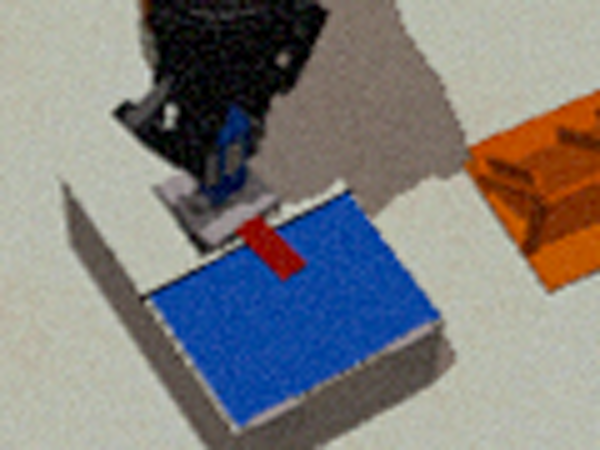

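The crop shows the blue key in the plug at about (225,170), met by 42 N near the wrong-key height. Wings resting on the plug top would feel much the same, so I'll ease the force and wiggle to tell the two apart.

Request:
{"api": "step_arm", "payload": {"moves": [[-2,0,-4,0,0,0,15],[-2,-2,-3,0,0,0,15],[0,-2,-3,0,0,0,15],[2,-2,-3,0,0,0,15],[2,2,-3,0,0,0,15],[0,2,-3,0,0,0,15],[-2,2,-3,0,0,0,15],[-1,0,-3,0,0,0,15]]}}

```text
clock: 8.45
tcp_pos: [0.5531, 0.021, 0.1284]
orientation: [3.063, 0.693, 0.003]
contact_force: [2.0, -0.8, 13.5]
grip_width: 0.0235
gripper_force: 61.0
```

Request:
{"api": "step_arm", "payload": {"moves": [[0,0,0,0,0,0.1,15],[1,0,0,0,0,0.1,15],[2,0,0,0,0,0.05,15],[2,0,0,0,0,-0.1,15],[1,0,0,0,0,-0.15,15],[0,0,0,0,0,-0.1,15],[0,0,0,0,0,0,15],[0,0,0,0,0,0,15]]}}

```text
clock: 9.25
tcp_pos: [0.5531, 0.0209, 0.1284]
orientation: [3.064, 0.688, 0.003]
contact_force: [0.5, 1.6, 12.9]
grip_width: 0.0235
gripper_force: 60.9
```

Run:
```python
from h import *
st();rel(*tool(LOCK,25.5,0,.032))
f=grab('wrist'); save(f,'w4.png')
```

```text
clock 9.25 tcp [0.5531 0.0209 0.1284] q [-0.03  0.41 -0.16  1.94  0.09  0.8  -1.36] F [ 0.5  1.6 12.9] M [ 0.41 -0.09  0.  ] w 0.02347585512337896 60.946669578552246
shift mm [-1.9 -0.5  6.4] turn [ 0.002 -0.002 -0.003]
```

View pics/w4.png

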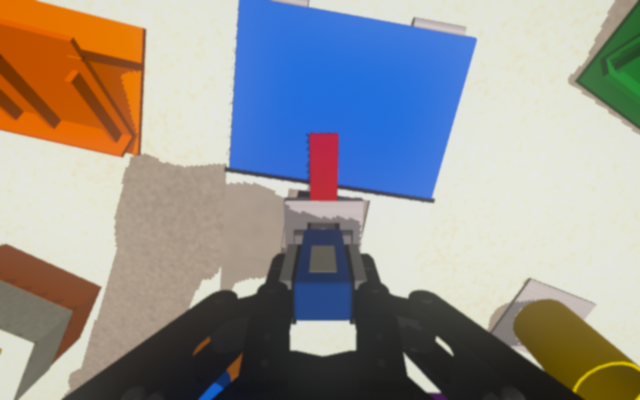

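Run:
```python
from h import *
f=grab('wrist'); P=pts(f)
for n,(u,v) in dict(end1=(322,305),end2=(305,305),end3=(340,300),face=(322,240),fu=(322,232),plug1=(330,212),plug2=(300,218),plug3=(352,212),arm=(323,165),lid=(400,120),wl=(299,240),wr=(349,240)).items():
    print(n,np.median(P[v-2:v+3,u-2:u+3].reshape(-1,3),axis=0).round(4))
for v in range(205,322,5): print(v,P[v,322].round(4),f['image'][v,322])
```

```text
end1 [0.554  0.0221 0.1699]
end2 [0.5508 0.0284 0.1697]
end3 [0.5591 0.0163 0.1696]
face [0.5593 0.0246 0.1207]
fu [0.5585 0.0242 0.1085]
plug1 [0.5658 0.022  0.0896]
plug2 [0.5538 0.038  0.0897]
plug3 [0.5723 0.0089 0.0899]
arm [0.5923 0.0396 0.0902]
lid [0.6369 0.0083 0.0836]
wl [0.5438 0.0334 0.1001]
wr [0.557  0.0044 0.0997]
205 [0.5683 0.0288 0.0898] [198 186 184]
210 [0.5652 0.0273 0.09  ] [202 189 187]
215 [0.5618 0.0257 0.0892] [194 182 179]
220 [0.5587 0.0242 0.0895] [131 122 122]
225 [0.557  0.0234 0.0935] [87 81 82]
230 [0.5584 0.0241 0.1052] [59 63 90]
235 [0.5586 0.0242 0.1128] [50 58 87]
240 [0.5591 0.0244 0.1207] [49 58 87]
245 [0.5597 0.0248 0.1283] [71 75 86]
250 [0.5604 0.0251 0.1354] [97 94 85]
255 [0.5607 0.0252 0.1414] [97 93 86]
260 [0.5618 0.0257 0.1483] [96 93 84]
265 [0.5621 0.0259 0.1535] [95 92 83]
270 [0.5626 0.0262 0.1587] [101  98  89]
275 [0.5628 0.0262 0.1628] [38 53 85]
280 [0.5628 0.0263 0.1667] [40 54 88]
285 [0.5623 0.026  0.1693] [ 40  69 127]
290 [0.5602 0.025  0.1693] [ 39  73 134]
295 [0.5581 0.024  0.1694] [ 40  72 134]
300 [0.5564 0.0232 0.17  ] [ 40  72 133]
305 [0.5539 0.022  0.1697] [ 41  73 134]
310 [0.5515 0.0209 0.1693] [ 41  73 134]
315 [0.5496 0.02   0.1698] [ 41  73 133]
320 [0.5483 0.0193 0.1711] [133 144 163]
```

Wing tops read 100 mm, so the key stopped about 10 mm high. But the grip face runs from x=0.5585 at the bottom to 0.5628 at the top, so the key leans about 4° and its tip is about 5 mm off-axis. That could stop even a fitting key, so I'll raise it a little, straighten it and try again.

Request:
{"api": "step_arm", "payload": {"moves": [[0,0,-10,0,0,0,15],[-1,0,-12,0,0.04,0,15],[-1,0,-12,0,0.07,0,15],[-1,0,-12,0,0.07,0,15],[-1,0,-12,0,0.07,0,15]]}}

```text
clock: 9.85
tcp_pos: [0.5487, 0.019, 0.1377]
orientation: [-3.05, -0.689, -0.097]
contact_force: [0.2, 0.4, -1.5]
grip_width: 0.023
gripper_force: 59.2
```

```bash
cat >> h.py <<'E'
def keychk():
    f=grab('wrist'); P=pts(f); st()
    im=f['image'].astype(int); p,q=pose()
    # points in lock frame yaw: front grip face and top face
    T=(P-p)@q.as_matrix()  # tool coords
    c=(abs(T[...,1])<.008)&(f['depth']>0)
    for lo in np.arange(-.04,.03,.01):
        k=c&(T[...,2]>lo)&(T[...,2]<lo+.01)&(abs(T[...,0])<.02)
        if k.sum()>15: print('tool z %.3f'%(lo+.005),'face x mm p50 %.1f max %.1f'%tuple(np.percentile(T[k][:,0],[50,97])*1000),'world',np.median(P[k],axis=0).round(4),k.sum())
    k=c&(T[...,2]<-.02)&(abs(T[...,0])<.02); z=np.sort(P[k][:,2]); print('top z',np.percentile(z,[50,90]).round(4))
    print('plug z',np.median(P[(np.hypot(P[...,0]-.5655,P[...,1]-.026)<.008)&(P[...,2]<.095)][:,2]).round(4))
E
python3 - <<'E'
from h import *
keychk()
E
```

```text
clock 9.9 tcp [0.5488 0.0192 0.1376] q [ 0.    0.36 -0.17  1.98  0.06  0.74 -1.33] F [-0.7  0.1 -0.6] M [-0.11  0.09 -0.01] w 0.023431621683488568 59.157958030700684
tool z -0.035 face x mm p50 10.5 max 11.3 world [0.5561 0.0228 0.1744] 537
tool z -0.025 face x mm p50 9.9 max 10.7 world [0.5563 0.0229 0.1637] 346
tool z -0.015 face x mm p50 9.1 max 9.8 world [0.5563 0.0226 0.1534] 285
tool z -0.005 face x mm p50 8.2 max 8.9 world [0.556  0.0226 0.1433] 222
tool z 0.005 face x mm p50 7.2 max 7.9 world [0.5556 0.0226 0.1331] 188
tool z 0.015 face x mm p50 6.3 max 7.0 world [0.5555 0.0221 0.1232] 162
tool z 0.025 face x mm p50 5.7 max 6.2 world [0.5552 0.0225 0.1147] 106
tool z 0.035 face x mm p50 3.8 max 4.9 world [0.5546 0.0224 0.1024] 88
top z [0.2135 0.2251]
plug z 0.0899
```

Run:
```python
from h import *
for n in('wrist','scene'):
    f=grab(n); P=pts(f); im=f['image'].astype(int)
    d=P[...,:2]-np.array(LOCK[:2]); a=np.radians(25.5)
    x=d@[np.cos(a),np.sin(a)]; y=d@[-np.sin(a),np.cos(a)]
    red=(im[...,0]>1.7*im[...,1])
    k=(P[...,2]>.0868)&(P[...,2]<.094)&~red&(abs(x)<.04)&(abs(y)<.04)
    for lo in(.0,.012): 
        s=k&(abs(y)>.010)&(abs(y)<.022)&(x>lo); print(n,'x max',np.percentile(x[s],[95,98,99.5])*1000)
    s=k&(x>.012)&(x<.022); print('y range',np.percentile(y[s],[.5,2,5,95,98,99.5])*1000,s.sum())
    s=k&(abs(y)>.010)&(abs(y)<.022)&(x<0); print('x min',np.percentile(x[s],[.5,2,5])*1000 if s.any() else None)
    s=red&(x>.02)&(x<.075)&(abs(y)<.02)&(P[...,2]>.086); c=cv2.minAreaRect(np.c_[x[s],y[s]].astype(np.float32)*1000); print('arm',c)
```

```text
wrist x max [21.65055735 21.90116032 22.11069173]
wrist x max [21.81906175 22.00961464 22.19745357]
y range [-26.23526497 -25.50978798 -24.02406155  22.9651137   24.42769064
  25.21121597] 1090
x min [-14.42778059 -14.14061241 -13.70425855]
arm ((45.005958557128906, -0.9746980667114258), (17.598857879638672, 45.60790252685547), 89.45157623291016)
scene x max [28.16947904 34.9450966  35.50977856]
scene x max [34.05572106 35.32155124 35.60389222]
y range [-30.32727183 -29.78532034 -28.65685577  19.59623063  22.13179064
  22.60657775] 44
x min [-31.51029943 -30.90196226 -29.79517252]
arm ((42.268463134765625, -1.9506874084472656), (43.89690017700195, 33.75811004638672), 0.7016169428825378)
```

In the same wrist view the plug's +x edge is at 22 mm rather than 26, so the lock centre is about 3–4 mm in −x of my estimate. The straightened key now sits there, so I'll press again.

Request:
{"api": "step_arm", "payload": {"moves": [[0,0,4,0,0.02,0,15],[0,0,8,0,0.02,0,15],[0,0,11,0,0.02,0,15],[0,0,13,0,0.02,0,15],[0,0,15,0,0.02,0,15],[0,0,15,0,0.02,0,15]]}}

```text
clock: 10.6
tcp_pos: [0.5534, 0.021, 0.1276]
orientation: [-3.044, -0.688, -0.139]
contact_force: [-8.8, 0.8, 36.2]
grip_width: 0.0233
gripper_force: 63.8
```

Run:
```python
from h import *
keychk()
```

```text
clock 10.65 tcp [0.5534 0.021  0.1276] q [ 0.01  0.37 -0.17  2.    0.06  0.69 -1.32] F [-8.9  0.1 35.3] M [0.54 1.79 0.02] w 0.023186036231193734 63.79454255104065
tool z -0.035 face x mm p50 11.2 max 12.1 world [0.5605 0.0244 0.1643] 468
tool z -0.025 face x mm p50 10.1 max 11.0 world [0.5605 0.0244 0.1537] 320
tool z -0.015 face x mm p50 8.8 max 9.7 world [0.5602 0.0243 0.1435] 255
tool z -0.005 face x mm p50 7.6 max 8.3 world [0.5598 0.024  0.1338] 202
tool z 0.005 face x mm p50 6.1 max 6.9 world [0.5593 0.0238 0.1235] 176
tool z 0.015 face x mm p50 4.8 max 5.5 world [0.5589 0.0236 0.1134] 139
tool z 0.025 face x mm p50 3.6 max 4.2 world [0.5585 0.0235 0.104 ] 107
tool z 0.035 face x mm p50 9.3 max 19.0 world [0.5649 0.0264 0.0899] 667
top z [0.2035 0.2151]
plug z 0.0899
```

Request:
{"api": "step_arm", "payload": {"moves": [[-1,0,-7,0,0.03,0,15],[-2,0,-4,0,0.03,0,15],[-3,2,-3,0,0.03,0,15],[-3,-2,-3,0,0.03,0,15],[0,-2,-3,0,0.03,0,15],[0,2,-3,0,0.03,0,15],[-1,0,-3,0,0.03,0,15],[-2,0,-3,0,0.03,0,15]]}}

```text
clock: 11.45
tcp_pos: [0.5509, 0.0197, 0.128]
orientation: [-3.035, -0.686, -0.183]
contact_force: [-1.4, 2.3, 16.8]
grip_width: 0.0233
gripper_force: 61.8
```

Run:
```python
from h import *
keychk()
f=grab('wrist'); P=pts(f); im=f['image'].astype(int)
k=(im[...,2]>110)&(im[...,0]<60)&(abs(P[...,0]-.554)<.03)&(abs(P[...,1]-.022)<.03)&(P[...,2]>.15)
print('end',np.median(P[k],axis=0),k.sum())
```

```text
clock 11.5 tcp [0.5509 0.0197 0.128 ] q [ 0.02  0.36 -0.18  2.02  0.05  0.65 -1.31] F [-2.4  1.2 16.8] M [0.49 0.1  0.06] w 0.023427554767850002 61.68225646018982
tool z -0.035 face x mm p50 11.4 max 12.3 world [0.5572 0.0229 0.165 ] 455
tool z -0.025 face x mm p50 10.2 max 11.1 world [0.5573 0.0228 0.1544] 301
tool z -0.015 face x mm p50 8.6 max 9.5 world [0.557  0.0228 0.1442] 247
tool z -0.005 face x mm p50 7.2 max 8.0 world [0.5568 0.0223 0.1342] 193
tool z 0.005 face x mm p50 5.5 max 6.4 world [0.5564 0.0224 0.1244] 160
tool z 0.015 face x mm p50 4.0 max 4.8 world [0.556  0.0224 0.1138] 142
tool z 0.025 face x mm p50 2.7 max 3.4 world [0.5557 0.022  0.1052] 85
tool z 0.035 face x mm p50 7.4 max 16.8 world [0.5617 0.0247 0.0902] 427
top z [0.204  0.2156]
plug z 0.0899
end [0.55000191 0.0198492  0.17005031] 2045
```

Blue's grip end is at 170.0 mm and the plug at 89.9 mm, so its origin is about 10–11 mm high. It stays there centred, upright and wiggled, which means a wrong key. I'll return blue to its slot, allowing for how it now sits in the hand (28 mm along, 8° lean).

```bash
cat >> h.py <<'E'
def held(origin,yaw,tilt,lean,d,ox):
    "tool pose so that a key held with lean (deg, about y), d, ox (m along key x to TCP) stands at origin,yaw,tilt"
    K=R.from_euler('ZY',[yaw,tilt],degrees=True).as_matrix(); Q=tool(origin,yaw,tilt-lean,0)[1]
    return np.array(origin)+d*K[:,2]+ox*K[:,0], Q
NK=lambda h:np.array([-.707*np.cos(np.radians(12)),-.707*np.sin(np.radians(12)),.707])*h
E
python3 - <<'E'
from h import *
a=(8.3,.028,.0026)
rel(*held((.5480,.0195,.100),25.5,0,*a)); rel(*held((.5480,.0195,.200),25.5,0,*a)); rel(*held((.559,.2355,.19),12,0,*a))
E
```

```text
shift mm [-0.2 -1.  -0. ] turn [ 0.002  0.025 -0.   ]
shift mm [ 11.8  -0.8 -99.3] turn [ 0.002  0.025 -0.   ]
shift mm [ 112.7 -190.5  -77.4] turn [-0.029  0.024  0.233]
```

Request:
{"api": "step_arm", "payload": {"moves": [[2,0,-20,0,0,0,15],[6,0,-50,0,0,0,15],[9,0,-80,0,0,0,15],[12,0,-100,0,0,0,15],[12,0,-100,0,0,0,15]]}}

```text
clock: 12.05
tcp_pos: [0.55, 0.0191, 0.2284]
orientation: [-3.036, -0.686, -0.18]
contact_force: [0.4, 0.4, -1.1]
grip_width: 0.0236
gripper_force: 59.5
```

Run:
```python
from h import *
a=(8.3,.028,.0026);st()
rel(*held((.559,.2355,.19),12,0,*a)); rel(*held(np.array(BLUE)+NK(.05),12,45,*a))
```

```text
clock 12.05 tcp [0.55   0.0191 0.2284] q [ 0.04  0.23 -0.19  1.93  0.01  0.87 -1.28] F [ 0.4  0.4 -1.1] M [-0.08  0.14  0.02] w 0.023559018274223225 59.52274024486542
shift mm [ 101.8 -190.9   22.1] turn [-0.029  0.026  0.233]
shift mm [  74.4 -194.9  118.3] turn [ 0.064 -0.755  0.232]
```

Request:
{"api": "step_arm", "payload": {"moves": [[102,-191,5,-0.029,0.026,0.233,15],[102,-191,5,-0.029,0.026,0.233,15],[102,-191,5,-0.029,0.026,0.233,15],[102,-191,5,-0.029,0.026,0.233,15],[102,-191,5,-0.029,0.026,0.233,15],[95,-193,30,0,-0.25,0.233,15],[90,-194,50,0.03,-0.4,0.233,15],[85,-195,70,0.05,-0.55,0.233,15]]}}

```text
clock: 12.85
tcp_pos: [0.5473, 0.235, 0.1646]
orientation: [3.06, 0.327, -0.489]
contact_force: [1.1, 0.4, -0.9]
grip_width: 0.0236
gripper_force: 59.6
```

Run:
```python
from h import *
a=(8.3,.028,.0026);st()
rel(*held(np.array(BLUE)+NK(.05),12,45,*a));rel(*held(np.array(BLUE)+NK(.004),12,45,*a))
```

```text
clock 12.85 tcp [0.5473 0.235  0.1646] q [-0.31  0.6  -0.23  1.56  0.03  1.3  -1.89] F [ 1.1  0.4 -0.9] M [ 0.06 -0.44 -0.02] w 0.023646089877699783 59.59039092063904
shift mm [12.   2.3 43.7] turn [-0.006 -0.325  0.006]
shift mm [53.   2.6 64.5] turn [-0.006 -0.325  0.006]
```

Request:
{"api": "step_arm", "payload": {"moves": [[12,2,44,0,-0.15,0,15],[12,2,44,0,-0.325,0,15],[12,2,44,0,-0.325,0,15],[12,2,44,0,-0.325,0,15]]}}

```text
clock: 13.25
tcp_pos: [0.5461, 0.2326, 0.1178]
orientation: [2.913, 0.311, -0.96]
contact_force: [-0.2, 0.7, -0.3]
grip_width: 0.0233
gripper_force: 59.6
```

Run:
```python
from h import *
a=(8.3,.028,.0026);st()
rel(*held(np.array(BLUE)+NK(.002),12,45,*a))
f=grab('scene'); c=np.clip(f['image'][130:230,350:470]*1.6,0,255).astype(np.uint8); cv2.imwrite('pics/c5.png',cv2.resize(c,None,fx=5,fy=5,interpolation=cv2.INTER_CUBIC)[...,::-1])
```

```text
clock 13.25 tcp [0.5461 0.2326 0.1178] q [-0.3   0.83 -0.22  1.35 -0.02  1.58 -1.86] F [-0.2  0.7 -0.3] M [ 0.17 -0.76 -0.03] w 0.023331489108068308 59.58969175815582
shift mm [46.2  0.1  6.1] turn [-0.005 -0.004  0.005]
```

View pics/c5.png

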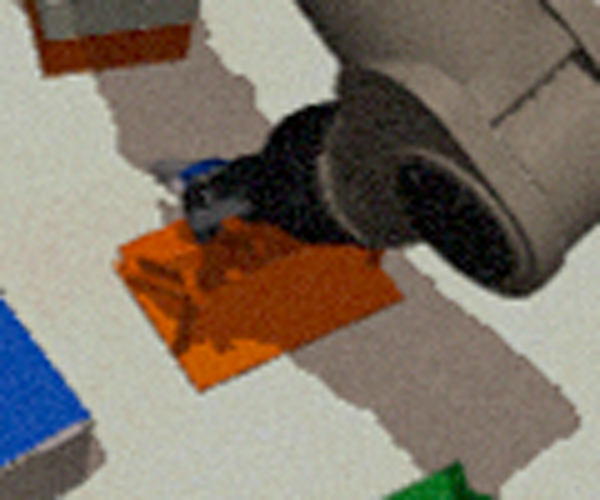

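The crop shows the blue key held above its slot at about (200,185), with the gripper clear of the green key. I'll lower it along the slope normal.

Request:
{"api": "step_arm", "payload": {"moves": [[20,0,3,0,0,0,15],[35,0,3,0,0,0,15],[42,0,3,0,0,0,15],[45,0,4,0,0,0,15],[45,0,4,0,0,0,15]]}}

```text
clock: 13.8
tcp_pos: [0.5793, 0.2403, 0.0919]
orientation: [2.915, 0.313, -0.955]
contact_force: [0.6, 0.2, -0.8]
grip_width: 0.023
gripper_force: 59.6
```

Request:
{"api": "step_arm", "payload": {"moves": [[2,0,0,0,0,0,15],[3,0,0,0,0,0,15],[3,0,0,0,0,0,15]]}}

```text
clock: 14.1
tcp_pos: [0.5818, 0.2405, 0.0893]
orientation: [2.915, 0.312, -0.957]
contact_force: [-0.7, -0.5, -0.7]
grip_width: 0.0235
gripper_force: 59.6
```

Request:
{"api": "step_arm", "payload": {"moves": [[2,0,1,0,0,0,15],[3,0,3,0,0,0,15],[3,0,3,0,0,0,15]]}}

```text
clock: 14.4
tcp_pos: [0.5821, 0.2407, 0.0854]
orientation: [2.914, 0.312, -0.96]
contact_force: [-0.4, 0.2, 4.3]
grip_width: 0.0232
gripper_force: 60.2
```

Run:
```python
from h import *
a=(8.3,.028,.0026);st()
rel(*held(np.array(BLUE),12,45,*a))
```

```text
clock 14.4 tcp [0.5821 0.2407 0.0854] q [-0.31  0.93 -0.21  1.25 -0.    1.6  -1.84] F [-0.4  0.2  4.3] M [-0.04  0.15  0.  ] w 0.023162320373482054 60.16833543777466
shift mm [-0.8  0.3  2.4] turn [-0.006 -0.005  0.006]
```

Request:
{"api": "step_arm", "payload": {"moves": [[0,0,0,0,0,0,50],[0,0,0,0,0,0,50],[0,0,0,0,0,0,50],[3,0,-20,0,0,0,50],[6,0,-40,0,0,0,50],[10,0,-70,0,0,0,50],[10,0,-75,0,0,0,50]]}}

```text
clock: 15.1
tcp_pos: [0.6363, 0.2519, 0.1413]
orientation: [2.918, 0.311, -0.951]
contact_force: [-0.8, 0.4, 0.1]
grip_width: 0.0497
gripper_force: 0.0
```

Run:
```python
from h import *
st(); f=grab('wrist'); save(f,'w6.png'); P=pts(f); im=f['image']
hsv=cv2.cvtColor(im,cv2.COLOR_RGB2HSV)
for n,lo,hi,y0 in(('b',(100,80,30),(130,255,255),.235),('g',(45,80,30),(85,255,255),.31)):
    k=(cv2.inRange(hsv,lo,hi)>0)&(abs(P[...,1]-y0)<.04)&(abs(P[...,0]-.58)<.07)&(P[...,2]>.05)&(P[...,2]<.15)
    p=P[k]; 
    if len(p)>20: print(n,len(p),p.mean(0).round(4),'z',np.percentile(p[:,2],[1,99]).round(3),'x',np.percentile(p[:,0],[1,99]).round(3),np.round(cv2.minAreaRect(p[:,:2].astype(np.float32)*1000)[0],1), np.linalg.svd(p-p.mean(0),full_matrices=False)[2].round(2)[[0,2]])
rel(*tool(GREEN,12,45,.10))
```

```text
clock 15.1 tcp [0.6363 0.2519 0.1413] q [-0.32  0.96 -0.19  1.03 -0.01  1.77 -1.84] F [-0.8  0.4  0.1] M [ 0.11 -0.64 -0.02] w 0.04974754023641535 0.0
b 882 [0.6105 0.2472 0.1141] z [0.092 0.121] x [0.598 0.617] [604.5 245.6] [[ 0.18 -0.95  0.25]
 [ 0.83  0.28  0.48]]
g 936 [0.5949 0.3182 0.1138] z [0.1   0.121] x [0.582 0.602] [586.3 317.8] [[ 0.03 -0.98 -0.19]
 [ 0.7  -0.12  0.7 ]]
shift mm [ -3.3 -75.8   8. ] turn [-0.006 -0.155  0.006]
```

View pics/w6.png

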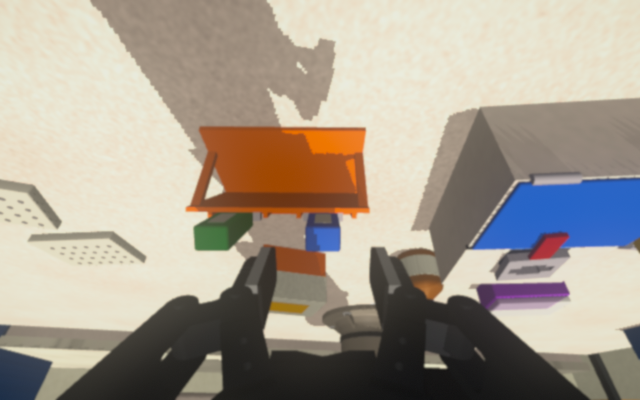

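The view shows blue lying in its slot at (323,232) with the same end height as green at (222,232), 121 mm. Next is green.

Request:
{"api": "step_arm", "payload": {"moves": [[-3,-76,-10,0,-0.08,0,55],[-3,-76,0,0,-0.155,0,55],[-3,-76,5,0,-0.155,0,55],[-3,-76,8,0,-0.155,0,55],[-3,-76,8,0,-0.155,0,55]]}}

```text
clock: 15.65
tcp_pos: [0.6055, 0.321, 0.1314]
orientation: [2.824, 0.299, -1.165]
contact_force: [0.4, -0.2, 0.6]
grip_width: 0.055
gripper_force: 0.0
```

Run:
```python
from h import *
st(); f=grab('wrist'); P=pts(f); im=f['image']; hsv=cv2.cvtColor(im,cv2.COLOR_RGB2HSV)
rel(*tool(GREEN,12,45,.032))
p,q=pose(); T=(P-p)@q.as_matrix()
k=(cv2.inRange(hsv,(45,80,30),(85,255,255))>0)&(abs(T[...,0])<.05)&(abs(T[...,1])<.04)&(T[...,2]<.08)&(T[...,2]>.0)
t=T[k]; e=t[t[:,2]<np.percentile(t[:,2],5)+.006]
print(len(t),'end face tool mm',(np.percentile(e,[2,50,98],axis=0)*1000).round(1))
```

```text
clock 15.65 tcp [0.6055 0.321  0.1314] q [-0.44  1.06 -0.11  0.91 -0.14  1.91 -1.89] F [ 0.4 -0.2  0.6] M [ 0.14 -0.71 -0.05] w 0.05500943558772536 0.0
shift mm [ 1.5 -1.6 59.8] turn [-0.008 -0.005  0.004]
1336 end face tool mm [[ -4.  -12.6  18.7]
 [  5.4  -2.   20. ]
 [ 12.9   9.2  24.1]]
```

Request:
{"api": "step_arm", "payload": {"moves": [[3,-2,25,0,0,0,55],[3,-2,57,0,0,0,55],[3,-2,57,0,0,0,55],[3,-2,57,0,0,0,15],[3,-2,57,0,0,0,15],[3,-2,57,0,0,0,15],[3,-2,57,0,0,0,15],[3,-2,57,0,0,0,15]], "grip_force": 110}}

```text
clock: 16.5
tcp_pos: [0.5698, 0.3166, 0.091]
orientation: [2.828, 0.301, -1.159]
contact_force: [4.5, -0.8, 6.2]
grip_width: 0.0225
gripper_force: 108.3
```

Request:
{"api": "step_arm", "payload": {"moves": [[-25,0,-20,0,0,0,15],[-50,0,-45,0,0,0,15],[-70,0,-70,0,0.1,0,15],[-95,0,-95,0,0.25,0,15],[-105,0,-105,0,0.4,0,15],[-105,0,-105,0,0.55,0,15],[-105,0,-105,0,0.7,0,15],[-105,0,-105,0,0.785,0,15]]}}

```text
clock: 17.3
tcp_pos: [0.5666, 0.3161, 0.2401]
orientation: [-3.111, -0.328, -0.015]
contact_force: [0.6, -0.1, -1.3]
grip_width: 0.0229
gripper_force: 107.6
```

```bash
cat >> h.py <<'E'
def inhand(lo=(45,80,20),hi=(85,255,255)):
    "held key in tool frame (mm): slope of front face, end face"
    f=grab('wrist'); P=pts(f); hsv=cv2.cvtColor(f['image'],cv2.COLOR_RGB2HSV); p,q=pose(); T=(P-p)@q.as_matrix()*1000
    k=(abs(T[...,1])<8)&(abs(T[...,0])<20)
    pt=[(z+2.5,np.median(T[k&(T[...,2]>z)&(T[...,2]<z+5)][:,0])) for z in range(-30,25,5) if (k&(T[...,2]>z)&(T[...,2]<z+5)).sum()>15]
    s,b=np.polyfit(*np.array(pt).T,1); print('face x=%.2f%+.3f z  lean deg %.1f'%(b,s,-np.degrees(np.arctan(s))),'ox mm',-(b-9))
    e=T[(cv2.inRange(hsv,lo,hi)>0)&(abs(T[...,1])<13)&(abs(T[...,0])<20)&(T[...,2]<0)]
    z=np.percentile(e[:,2],3); e=e[e[:,2]<z+3]; print('end z',np.median(e[:,2]).round(1),'d',(70+np.median(e[:,2])).round(1),'y mid',np.percentile(e[:,1],[2,98]).round(1),'x',np.percentile(e[:,0],[2,98]).round(1))
E
python3 - <<'E'
from h import *
st(); inhand(); rel(*tool((.548,.019,.09),25.5,0,.032+.064+.025))
E
```

```text
clock 17.3 tcp [0.5666 0.3161 0.2401] q [-0.52  0.42 -0.11  1.62  0.04  1.09 -2.  ] F [ 0.6 -0.1 -1.3] M [-0.    0.03  0.03] w 0.02288979319458983 107.62686252593994
face x=10.88-0.011 z  lean deg 0.7 ox mm -1.8750550413209464
end z -35.4 d 34.6 y mid [-11.1  11.2] x [-5.4 11.2]
shift mm [-79.1 287.2  24.7] turn [-0.01  -0.013 -0.234]
```

Request:
{"api": "step_arm", "payload": {"moves": [[-81,287,5,-0.01,-0.013,-0.234,15],[-81,287,5,-0.01,-0.013,-0.234,15],[-81,287,5,-0.01,-0.013,-0.234,15],[-81,287,5,-0.01,-0.013,-0.234,15],[-81,287,5,-0.01,-0.013,-0.234,15],[-81,287,5,-0.01,-0.013,-0.234,15],[-81,287,20,-0.01,-0.013,-0.234,15],[-81,287,25,-0.01,-0.013,-0.234,15]]}}

```text
clock: 18.15
tcp_pos: [0.5474, 0.0164, 0.2089]
orientation: [3.065, 0.684, -0.016]
contact_force: [-0.5, 0.7, -1.5]
grip_width: 0.023
gripper_force: 107.8
```

```bash
cat >> h.py <<'E'
def plug():
    f=grab('wrist'); P=pts(f); im=f['image'].astype(int)
    d=P[...,:2]-np.array([.5485,.0192]); a=np.radians(25.5)
    x=d@[np.cos(a),np.sin(a)]*1000; y=d@[-np.sin(a),np.cos(a)]*1000
    red=(im[...,0]>1.7*im[...,1]); k=(P[...,2]>.0868)&(P[...,2]<.094)&~red&(abs(x)<32)&(abs(y)<32)
    s=k&(abs(y)>10)&(abs(y)<20); print('plug x',np.percentile(x[s],[.5,2,98,99.5]).round(1))
    s=k&(x>14)&(x<20); print('plug y',np.percentile(y[s],[.5,2,98,99.5]).round(1))
    s=red&(x>15)&(x<75)&(abs(y)<20)&(P[...,2]>.087); print('arm',cv2.minAreaRect(np.c_[x[s],y[s]].astype(np.float32)))
E
python3 - <<'E'
from h import *
st(); inhand(); plug()
E
```

```text
clock 18.15 tcp [0.5474 0.0164 0.2089] q [-0.1   0.3  -0.06  1.88  0.02  0.98 -1.3 ] F [-0.5  0.7 -1.5] M [ 0.06 -0.04  0.02] w 0.02299315575027375 107.83560633659363
face x=8.64-0.011 z  lean deg 0.6 ox mm 0.3606854427756989
end z -35.7 d 34.3 y mid [-9.8 12.3] x [-7.4  8.9]
plug x [-26.9 -26.   24.8  25. ]
plug y [-26.4 -25.6  24.3  25.2]
arm ((46.566200256347656, -1.023712158203125), (17.31641387939453, 42.32862854003906), 89.30055236816406)
```

Request:
{"api": "step_arm", "payload": {"moves": [[0,0,6,0,0,0,15],[0,0,12,0,0,0,15],[0,0,12,0,0,0,15]]}}

```text
clock: 18.55
tcp_pos: [0.5472, 0.0189, 0.1969]
orientation: [3.063, 0.692, -0.015]
contact_force: [-0.3, 0.4, -1.0]
grip_width: 0.0224
gripper_force: 107.8
```

Run:
```python
from h import *
st(); inhand(); plug()
```

```text
clock 18.55 tcp [0.5472 0.0189 0.1969] q [-0.1   0.31 -0.06  1.89  0.02  0.95 -1.3 ] F [-0.3  0.4 -1. ] M [-0.04  0.   -0.  ] w 0.022396334226513267 107.84668564796448
face x=9.14-0.010 z  lean deg 0.6 ox mm -0.13521173362373595
end z -34.8 d 35.2 y mid [-11.7  10.4] x [-6.8  9.4]
plug x [-24.2 -23.3  24.8  25.1]
plug y [-26.1 -25.3  24.5  25.3]
arm ((46.257080078125, -1.0250463485717773), (17.25224494934082, 41.90939712524414), 89.4805908203125)
```

Request:
{"api": "step_arm", "payload": {"moves": [[1,1,4,0,0,0,15],[1,1,10,0,0,0,15],[1,1,18,0,0,0,15],[1,1,26,0,0,0,15],[1,1,36,0,0,0,15],[1,1,46,0,0,0,15],[1,1,54,0,0,0,15],[1,1,57,0,0,0,15]]}}

```text
clock: 19.45
tcp_pos: [0.548, 0.0173, 0.1395]
orientation: [3.064, 0.69, -0.015]
contact_force: [-0.4, -0.3, -1.1]
grip_width: 0.0229
gripper_force: 107.9
```

Request:
{"api": "step_arm", "payload": {"moves": [[0,0,2,0,0,0,15],[0,0,4,0,0,0,15],[0,0,6,0,0,0,15],[0,0,8,0,0,0,15],[0,0,8,0,0,0,15]]}}

```text
clock: 19.95
tcp_pos: [0.5485, 0.0173, 0.1327]
orientation: [3.063, 0.689, -0.012]
contact_force: [-0.7, 0.8, -0.4]
grip_width: 0.0226
gripper_force: 108.0
```

Request:
{"api": "step_arm", "payload": {"moves": [[0,0,2,0,0,0,15],[0,0,4,0,0,0,15],[0,0,6,0,0,0,15],[0,0,8,0,0,0,15],[0,0,9,0,0,0,15],[0,0,9,0,0,0,15]]}}

```text
clock: 20.55
tcp_pos: [0.5486, 0.0173, 0.1245]
orientation: [3.063, 0.689, -0.012]
contact_force: [-3.0, -0.2, 6.8]
grip_width: 0.0227
gripper_force: 109.4
```

Run:
```python
from h import *
st(); inhand()
f=grab('wrist'); P=pts(f); im=f['image'].astype(int)
k=(im[...,1]>im[...,0]*1.4)&(im[...,1]>im[...,2]*1.2)&(abs(P[...,0]-.55)<.02)&(abs(P[...,1]-.02)<.02)&(P[...,2]>.14)
print('end z',np.percentile(P[k][:,2],[50,90]),'plug',np.median(P[(np.hypot(P[...,0]-.564,P[...,1]-.025)<.008)&(P[...,2]<.095)][:,2]))
```

```text
clock 20.55 tcp [0.5486 0.0173 0.1245] q [-0.1   0.41 -0.06  1.95  0.03  0.8  -1.31] F [-3.  -0.2  6.8] M [0.1  0.66 0.04] w 0.02268651230788953 109.41029906272888
face x=9.22-0.012 z  lean deg 0.7 ox mm -0.21902947776634107
end z -35.3 d 34.7 y mid [-11.5  10.6] x [-6.7  9.6]
end z [0.15939454 0.160376  ] plug 0.0898551887544143
```

Green is fully home: its end is at 160 mm, so its origin is at 90 mm. Now I'll turn it counter-clockwise.

Request:
{"api": "step_arm", "payload": {"moves": [[0,0,-1,0,0,-0.14,15],[0,0,-1,0,0,-0.28,15],[0,0,-1,0,0,-0.42,15],[0,0,-1,0,0,-0.56,15],[0,0,-1,0,0,-0.7,15],[0,0,-1,0,0,-0.84,15],[0,0,-1,0,0,-0.98,15],[0,0,-1,0,0,-1.1,15]]}}

```text
clock: 21.45
tcp_pos: [0.5494, 0.0175, 0.1249]
orientation: [-2.245, -2.194, 0.009]
contact_force: [1.6, 0.1, -2.5]
grip_width: 0.0229
gripper_force: 107.9
```

```bash
cat >> h.py <<'E'
def latch(n='wrist'):
    f=grab(n); P=pts(f); im=f['image'].astype(int); d=(P[...,:2]-np.array([.5488,.0190])); rr=np.hypot(d[...,0],d[...,1])
    k=(im[...,0]>1.8*im[...,1])&(im[...,0]>1.8*im[...,2])&(rr>.027)&(rr<.075)&(P[...,2]>.085)&(P[...,2]<.095)
    if k.sum()>5:
        m=np.median(d[k],axis=0); print(n,'latch',np.arctan2(m[1],m[0])-np.radians(16.2),k.sum())
    else: print(n,'no red')
E
python3 - <<'E'
from h import *
st(); latch(); latch('scene')
E
```

```text
clock 21.45 tcp [0.5494 0.0175 0.1249] q [ 0.1   0.42 -0.31  1.93  0.17  0.82 -0.33] F [ 1.6  0.1 -2.5] M [ 0.23 -0.55 -0.12] w 0.022853772070284436 107.89117813110352
wrist latch 1.1448837597265096 1869
scene latch 1.1224433939571847 67
```

Request:
{"api": "step_arm", "payload": {"moves": [[0,0,0,0,0,-0.14,15],[0,0,0,0,0,-0.28,15],[0,0,0,0,0,-0.42,15],[0,0,1,0,0,-0.5,15],[0,0,1,0,0,-0.54,15],[0,0,1,0,0,-0.54,15],[0,0,1,0,0,-0.54,15]]}}

```text
clock: 22.25
tcp_pos: [0.5494, 0.0177, 0.1245]
orientation: [-1.591, -2.705, 0.007]
contact_force: [2.0, 2.5, 5.3]
grip_width: 0.0229
gripper_force: 109.1
```

Run:
```python
from h import *
st(); latch(); latch('scene'); inhand()
```

```text
clock 22.25 tcp [0.5494 0.0177 0.1245] q [ 0.19  0.44 -0.43  1.93  0.24  0.83  0.14] F [2.  2.5 5.3] M [ 0.62 -0.29 -1.21] w 0.022862546677308658 109.06030967515107
wrist latch 1.632147843232256 1861
scene latch 1.5453291239229732 42
face x=10.46-0.006 z  lean deg 0.4 ox mm -1.455559444149035
end z -35.3 d 34.7 y mid [-11.5  10.5] x [-5.5 10.6]
```

The latch is at its open end, about 1.6 rad with −1.2 N·m against the stop. I'll ease back within the play and lift.

Request:
{"api": "step_arm", "payload": {"moves": [[0,0,0,0,0,0.1,15],[0,0,-5,0,0,0.1,15],[0,0,-25,0,0,0.1,15],[0,0,-50,0,0,0.1,15],[0,0,-80,0,0,0.1,15],[0,0,-110,0,0,0.1,15],[0,0,-120,0,0,0.1,15]]}}

```text
clock: 23.1
tcp_pos: [0.55, 0.0175, 0.2462]
orientation: [-1.716, -2.63, 0.009]
contact_force: [0.5, 0.3, -0.1]
grip_width: 0.0227
gripper_force: 109.1
```

Run:
```python
from h import *
st(); latch(); inhand(); rel(*tool((.5225,-.26,.0),25.5,0,.24)); p,q=pose();rel((.5225,-.26,.24),q)
```

```text
clock 23.1 tcp [0.55   0.0175 0.2462] q [ 0.21  0.29 -0.44  1.81  0.14  1.07  0.14] F [ 0.5  0.3 -0.1] M [ 0.02 -0.1  -0.03] w 0.02265426060422643 109.05188083648682
wrist latch 1.6269613163319854 622
face x=10.10-0.012 z  lean deg 0.7 ox mm -1.1008892033915192
end z -37.1 d 32.9 y mid [-11.   10.9] x [-5.8 10.5]
shift mm [-243.2 -136.2    5.8] turn [-0.005  0.006  1.539]
shift mm [-243.2 -136.2    5.8] turn [0. 0. 0.]
```

Request:
{"api": "step_arm", "payload": {"moves": [[-243,-136,6,0,0,0,15],[-243,-136,6,0,0,0,15],[-243,-136,6,0,0,0,15],[-243,-136,6,0,0,0,15],[-243,-136,6,0,0,0,15],[-243,-136,6,0,0,0,15],[-243,-136,6,0,0,0,15],[-243,-136,6,0,0,0,15]]}}

```text
clock: 24.0
tcp_pos: [0.5206, -0.2594, 0.2366]
orientation: [-1.716, -2.621, 0.011]
contact_force: [0.9, 1.0, -0.6]
grip_width: 0.0223
gripper_force: 108.8
```

Run:
```python
from h import *
st(); latch('top')
f=grab('wrist'); P=pts(f); im=f['image'].astype(int)
k=(im[...,0]>90)&(im[...,2]<.6*im[...,0])&(im[...,1]>.65*im[...,0])&(P[...,2]>.08)&(P[...,2]<.09)&(np.hypot(P[...,0]-.5225,P[...,1]+.26)<.05)
p=P[k][:,:2]; print(len(p)); 
if len(p)>10:
    (a,b),rad=cv2.minEnclosingCircle((p*1000).astype(np.float32)); print('rim',a,b,rad)
p,q=pose();rel((.5225,-.26,.113),q)
```

```text
clock 24.0 tcp [ 0.5206 -0.2594  0.2366] q [ 0.59  0.34 -0.3   1.76  0.12  1.07  0.66] F [ 0.9  1.  -0.6] M [ 0.06 -0.04 -0.01] w 0.02231001293950323 108.82166862487793
top latch 1.5795053923114113 105
487
rim 520.4840698242188 -261.7926025390625 30.88852310180664
shift mm [ -2.9   0.9 124.6] turn [0. 0. 0.]
```

Request:
{"api": "step_arm", "payload": {"moves": [[0,0,40,0,0,0,15],[0,0,80,0,0,0,15],[0,0,105,0,0,0,15],[0,0,120,0,0,0,15],[0,0,126,0,0,0,15],[0,0,126,0,0,0,15]]}}

```text
clock: 24.7
tcp_pos: [0.5214, -0.2591, 0.1128]
orientation: [-1.716, -2.626, 0.01]
contact_force: [-0.0, 0.0, -1.5]
grip_width: 0.0226
gripper_force: 108.9
```

Request:
{"api": "step_arm", "payload": {"moves": [[0,0,0,0,0,0,50],[0,0,0,0,0,0,50],[0,0,0,0,0,0,50],[0,0,0,0,0,0,50],[0,0,-30,0,0,0,50],[0,0,-70,0,0,0,50],[0,0,-110,0,0,0,50],[0,0,-130,0,0,0,50]]}}

```text
clock: 25.5
tcp_pos: [0.5236, -0.2599, 0.2471]
orientation: [1.72, 2.628, -0.009]
contact_force: [0.3, 0.2, 0.4]
grip_width: 0.0498
gripper_force: 0.0
```

Run:
```python
from h import *
st(); latch('top')
for n in('wrist','top','scene'):
    f=grab(n); P=pts(f); im=f['image'].astype(int); hsv=cv2.cvtColor(f['image'],cv2.COLOR_RGB2HSV)
    k=(cv2.inRange(hsv,(45,80,20),(85,255,255))>0)&(np.hypot(P[...,0]-.5225,P[...,1]+.26)<.08)&(P[...,2]>.05)
    b=(cv2.inRange(hsv,(100,80,30),(130,255,255))>0)&(abs(P[...,0]-.585)<.04)&(abs(P[...,1]-.24)<.035)&(P[...,2]>.06)
    for m,kk in(('green',k),('blue',b)):
        if kk.sum()>10: print(n,m,kk.sum(),P[kk].mean(0).round(3),'z',np.percentile(P[kk][:,2],[2,98]).round(3))
```

```text
clock 25.5 tcp [ 0.5236 -0.2599  0.2471] q [ 0.59  0.33 -0.3   1.74  0.12  1.08  0.66] F [0.3 0.2 0.4] M [-0.02 -0.05  0.02] w 0.049794070754054114 0.0
top latch 1.5802245512077115 106
wrist green 507 [ 0.518 -0.26   0.138] z [0.136 0.14 ]
top green 157 [ 0.521 -0.249  0.191] z [0.083 0.61 ]
top blue 214 [0.586 0.241 0.099] z [0.073 0.122]
scene green 138 [ 0.527 -0.26   0.159] z [0.076 0.607]
scene blue 123 [0.593 0.235 0.103] z [0.073 0.123]
```

Request:
{"api": "step_arm", "payload": {"moves": [[0,0,-10,0,0,0,50],[0,0,-10,0,0,0,50],[0,0,-10,0,0,0,50],[0,0,-10,0,0,0,50]]}}

```text
clock: 26.1
tcp_pos: [0.5218, -0.2593, 0.2523]
orientation: [-1.717, -2.624, 0.011]
contact_force: [-0.1, -0.7, -0.0]
grip_width: 0.05
gripper_force: 0.0
```

```bash
python3 -c "
from h import *
st(); print(r.hand_in())"
```

```text
clock 26.1 tcp [ 0.5218 -0.2593  0.2523] q [ 0.59  0.33 -0.3   1.74  0.11  1.1   0.66] F [-0.1 -0.7 -0. ] M [-0.04 -0.05  0.01] w 0.0500022939186041 0.0
the job is handed in; nothing more can be done
None
```

I handed the job in at 26.1 s but got no verdict back: the green key fitted and turned the latch to about 1.6 rad and now stands upright in the yellow cup, and the blue key, which did not fit, is back in its slot in the orange stand.

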